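# Screw the filler plug back into the coolant tank

## Task

Take the red filler plug from its wooden rest and screw it fully home in the brass neck of the blue coolant tank, then let go. Set it upright in the neck, turn it anticlockwise until it has dropped into the thread start, and only then run it in clockwise until its flange sits down on the neck; turn gently, never forcing the thread, and leave the other things on the bench where they are.

Things in the scene. Friction and masses are not known exactly. Their poses are not given: they have to be found in the camera images.
- plug: Loose red filler plug, 0.25 kg. Origin: centre of the underside of its flange (68 mm across, z 0 to 6 mm); z up along the screw axis. On top a bar handle: 60 mm long (x), 14 mm wide (y), z 6 to 40 mm. Below a steel stem 35 mm across, 36 mm long, its lowest 11 mm tapering to 22 mm across.
- plug_grip (a point): Point on the plug's axis inside the bar handle, 28 mm above the flange's underside; a good height to grip.
- plug_pins (a point): Point on the plug's axis 20 mm below the flange, level with the plug's thread: three round steel pins 5 mm thick sticking out of the stem, 120 degrees apart, tips on a 51 mm circle, one of them along the plug's +x.
- tank: Blue coolant tank fixed to the bench, 190 (x) by 150 (y) by 65 mm high, with an upright brass filler neck in the middle of its top. Origin: centre of its underside, on the bench top; z up, on the neck's axis.
- neck (a point): Centre of the brass neck's mouth, 107 mm above the bench top; 66 mm outside, 54 mm inside diameter. A right-hand thread with three starts lies inside (bore between the threads 38 mm); the angle of the starts differs each time and is not given. A plug between loosely set fingers (3 to 4 mm wider than its handle) turns with them and sinks by its own weight.
- thread_mouth (a point): On the neck's axis, 6 mm below the mouth: the top of the threads. A plug set in at a random angle mostly rests there by its pins, flange 9 to 17 mm above the mouth. Turned anticlockwise (at most 120 degrees) it climbs to 17 mm, then sinks 11 mm into the starts within 0.1 s, with 9 degrees of play, then a square shoulder. Turned clockwise before dropping, it jams on a shoulder.
- thread_end (a point): On the neck's axis, 20 mm below the mouth: where the pins end. Dropped in the starts, the flange is 5 to 6 mm above the mouth. From there 75 to 85 degrees clockwise draw it home (0 to 0.5 mm), against a sprung seal that pushes up 3 to 6 N over the last 3 mm; a hard stop follows at about 90 degrees. Home, the thread holds the plug by itself. Forces above 40 N spoil the thread.
- rest: Wooden block fixed to the bench, 100 by 100 by 44 mm, with an upright 55 mm hole in which the plug stands at the start, its flange on the block's top. Origin: centre of its underside.
- tape_measure: Loose bystander: yellow and black tape measure, 70 by 36 by 62 mm, origin at the centre of its underside.
- solder_spool: Loose bystander: bright solder spool, 56 mm across, 45 mm high, origin at the centre of its underside.
- flux_jar: Loose bystander: small jar, 52 mm across, 65 mm high, origin at the centre of its underside.
- screwdriver: Loose bystander: screwdriver with an orange handle, about 200 mm long, lying on the bench.
- glass_offcut: Loose bystander: green glass piece, 70 by 50 by 6 mm, lying flat, origin at the centre of its underside.
- whetstone: Loose bystander: grey stone bar, 120 by 40 by 25 mm, origin at the centre of its underside.
- brush_cup: Loose bystander: white cup, 72 mm across, 95 mm high, origin at the centre of its underside.
There are look-alikes about, which are no part of the job. There is more than one size of the plug; the job needs the largest.

How it is judged (in metres and radians):
On the way:
1. the plug's stem stands in the neck (horizontal distance between plug and neck below 0.006 m and z of plug in the frame of neck below 0.02 m and angle between plug's own z axis and vertical below 0.15 rad), for 0.1 s.
At the end, for the whole second after the job is handed in: The plug is at rest in the neck, screwed home: its flange's underside within 1.2 mm of the neck's mouth, its axis within 3 mm of the neck's, upright within 3 degrees (z of plug in the frame of neck between -0.0015 and 0.0012 m and horizontal distance between plug and neck below 0.003 m and angle between plug's own z axis and vertical below 0.05 rad and linear speed of plug below 0.01 m/s and angular speed of plug below 0.1 rad/s); the robot touches nothing.
It fails at once if the thread is forced: more than 40 N between the plug and the tank (contact force between plug and tank above 40 N).
It fails at once if a bystander is moved by more than 30 mm (distance of any of tape_measure, solder_spool, flux_jar, screwdriver, glass_offcut, whetstone, brush_cup from where it was at the start of the episode above 0.03 m).
It also fails if it takes over 64 s, if anything falls off the work surface, if the arm or the gripper's body presses on something with over 40 N, if the wrist force passes 120 N, or if a joint passes its speed limit or range.

## Robot

A 7-joint arm with a two-finger parallel gripper is mounted at the origin on the work surface. World frame = base frame: x ahead of the robot, y to its left, z up, the work surface at z = 0. Lengths are in mm, angles in rad, forces in N, time in s.
With the tool pointing down it reaches from about 425 to 825 mm from the base axis. Payload 3.6 kg.
Tool frame: the origin (TCP) lies midway between the tips of the shut fingers; the grasp point (between the pads) lies 19 mm behind it; z points along the fingers, y is the line along which they close (so a half turn about z gives the same grasp; the last joint's range is limited). The gripper opens to 93 mm and grips with 3 to 60 N. Pads are 15 mm wide; open, the fingers measure 128 mm over their backs; the gripper's body (75 mm by 188 mm) begins 65 mm behind the grasp point.
Start: joints at [-1.129, 0.615, -0.013, 1.423, 0.008, 1.103, -0.04], TCP at [293.644, 579.858, 218.64] pointing down, gripper open.
Joint ranges: [-3.12, 3.12], [-0.3, 2.06], [-1.34, 1.32], [0.26, 2.42], [-1.36, 4.5], [0.01, 1.98], [-2.84, 2.84]. Speed limits (rad/s): [2.79, 2.79, 3.14, 3.14, 3.14, 3.14, 3.14].

## Interface

Orientations are given as a unit quaternion [w, x, y, z].
In Python, from station import arm gives the robot as it stands.
- The arm moves only by the tool carry_out, never from a script. Its argument "commands" is a list that holds one entry, the list of rows, each a list of 6 numbers: the shift along the tool's x, y, z in cm, then the turn, a rotation vector about the tool's x, y, z in rad. A call has 1 to 20 rows; each row is the pose to reach, as a shift and turn from the pose commanded when the call began, along the tool's axes at that moment; what a row does not reach only later rows make up. A row lasts 1/10 s, in which the tool goes at most 50 mm and 8.59 degrees, less where a joint would pass 70% of its speed; a pose out of reach is approached as far as the arm can. A call with a gripper value outside its range is refused whole. "gripper" is the finger opening in cm, from 0 to 9.3, set as the call begins (left out, the last holds). The fingers move at their own pace and stop on an object; "squeeze" is the grip in N (left out, the last holds). Time passes only in rows, so rows that repeat a pose let the fingers close. It gives the time, the measured TCP pose, the force, the opening and the grip force at its end, in the units of the state.
- arm.get_state(): the state, without advancing time (a new reading comes with each control period).
- arm.grab_frame(name): name is "scene" or "top" or "wrist"; returns the picture (480x640x3 uint8, blue, green, red); there is no depth.
- arm.camera_info(name): a dict with "camera_matrix" (3x3 intrinsics, pixels), "pose" (4x4, takes a point from camera to world coordinates); the wrist camera has in their place "mount" (4x4, takes a point from camera to tool coordinates, whose origin is the TCP and whose axes are the flange's). Camera axes: x right, y up, looking along -z (the intrinsics and any distortion apply to the point x, -y, -z); pixel columns grow to the right and rows downward; lengths in mm; the calibration is good to about 2 mm. A picture is of the moment at which its call begins: read the wrist's pose just before it. camera_info takes no time and is no camera call.
- arm.finish_job(): hands the job in; it is judged then, once.
Trained networks look in the newest picture that a camera, given by its name, has taken for a name from the list of things; names that differ only in an ending like _2 or _b are one class to them, and where a whole thing is asked for, a point or a joint stands for the part that bears it (a point fixed in the world has none). Each returns a list of dicts, best first, with "conf" (0 to 1); they miss things now and then, are a little off and sometimes report something else, mostly with a low value. They report only what shows in the picture. A call takes as long as a camera call. They do not tell look-alikes from the thing itself.
- arm.trace(camera, name): "pixels" (480x640 bool, what is visible of it) and "uv" ([column, row] in pixels, amid what is visible of it).
The state is a dict: "t": time; "joint_positions": joint angles; "qd": joint speeds; "effort": joint torques, N m; "tool_pos": TCP position; "tcp_rot": TCP orientation; "contact_force": force on the tool from outside, world axes, zero at the start; "moment": the same for the moment, N m; "width": finger opening in mm; "finger_force": force on a finger pad.
Only numpy, scipy, OpenCV 4.12 (cv2) and the standard library are available. Lean on these libraries where they do the work, as an engineer would, in place of code of your own. Each camera call takes 0.05 s, during which the arm holds its last target. There are 200 camera calls.

## Working session

There is one attempt and no reset: what is moved stays moved. The work goes in short steps, Python scripts to look and compute and a tool call to move; the robot and the scene stay as the last step left them, time stands still between calls to the robot, and variables do not carry over. Pictures are saved under pics/ and viewed, at most 10 in all, crops included, and the job is handed in when it is done.

Besides the shell and the picture viewer there is one more tool, called after "Request:" by a JSON object that holds its "api" and its "payload". carry_out: Moves the arm, as the interface text tells. Its arguments: {"type":"object","properties":{"commands":{"type":"array"},"gripper":{"type":"number"},"squeeze":{"type":"number"}},"required":["commands"]}

```bash
mkdir -p pics; ls; cat > h.py <<'E'
import numpy as np, cv2
from station import arm
from scipy.spatial.transform import Rotation as R
def ray(name,uv,st=None):
    i=arm.camera_info(name);K=np.array(i["camera_matrix"],float)
    d=i.get("distortion"); 
    p=cv2.undistortPoints(np.array([[uv]],float),K,None if d is None else np.array(d,float))[0,0]
    v=np.array([p[0],-p[1],-1.])
    if "pose" in i: T=np.array(i["pose"],float)
    else:
        q=st["tcp_rot"];T=np.eye(4);T[:3,:3]=R.from_quat([q[1],q[2],q[3],q[0]]).as_matrix();T[:3,3]=st["tool_pos"];T=T@np.array(i["mount"],float)
    return T[:3,3],T[:3,:3]@v
def atz(name,uv,z,st=None):
    o,d=ray(name,uv,st);return o+d*(z-o[2])/d[2]
E
python3 - <<'E'
from h import *
np.set_printoptions(precision=2,suppress=True)
s=arm.get_state();print(s)
for c in("top","scene","wrist"):
    print(arm.camera_info(c))
    f=arm.grab_frame(c);cv2.imwrite(f"pics/{c}0.png",f)
    for n,z in(("plug",40),("tank",65),("rest",44),("neck",107)):
        try:
            for r in arm.trace(c,n)[:4]:print(c,n,r["conf"],r["uv"],r["pixels"].sum(),atz(c,r["uv"],z,s))
        except Exception as e:print(c,n,e)
E
```

```text
pics
{'t': 0.0, 'joint_positions': array([-1.13,  0.62, -0.01,  1.42,  0.01,  1.1 , -0.04]), 'qd': array([-0.,  0., -0.,  0., -0.,  0.,  0.]), 'effort': array([ -0.  , -45.9 ,   0.21, -16.57,  -0.06,   0.02,   0.  ]), 'tool_pos': array([293.36, 579.16, 217.48]), 'tcp_rot': array([-0.  ,  0.23,  0.97, -0.  ]), 'contact_force': array([-0.16,  0.2 , -0.3 ]), 'moment': array([-0.02, -0.  , -0.03]), 'finger_force': 0.0, 'width': 93.08260311539915}
{'camera_matrix': array([[565.37,   0.  , 325.39],
       [  0.  , 565.37, 230.99],
       [  0.  ,   0.  ,   1.  ]]), 'pose': array([[   0.1 ,    0.97,   -0.21,  281.22],
       [  -1.  ,    0.09,   -0.01,  -16.18],
       [   0.01,    0.21,    0.98, 1188.86],
       [   0.  ,    0.  ,    0.  ,    1.  ]])}
top plug 0.97 [241.5, 216.6] 836 [541.01 178.04  40.  ]
top plug 0.77 [219.6, 276.6] 478 [411.71 206.53  40.  ]
top plug 0.61 [253.0, 173.4] 385 [636.99 165.7   40.  ]
top tank 0.9 [412.9, 232.6] 7160 [ 535.96 -177.07   65.  ]
top tank 0.27 [204.9, 322.7] 676 [315.9  218.11  65.  ]
top rest 0.84 [251.0, 230.1] 1635 [513.49 154.16  44.  ]
top 
[... 387 characters left out ...]
  ,    0.  ,    0.  ,    1.  ]])}
scene plug 0.89 [350.8, 332.5] 810 [526.97 178.16  40.  ]
scene plug 0.75 [402.0, 320.4] 392 [421.33 209.3   40.  ]
scene plug 0.68 [296.9, 361.6] 450 [652.95 176.56  40.  ]
scene tank 0.81 [261.1, 217.4] 5558 [ 556.36 -153.3    65.  ]
scene rest 0.68 [345.8, 346.2] 1884 [552.83 199.79  44.  ]
scene neck 0.62 [262.5, 215.8] 5763 [ 562.83 -127.69  107.  ]
{'camera_matrix': array([[390.98,   0.  , 327.05],
       [  0.  , 390.98, 243.35],
       [  0.  ,   0.  ,   1.  ]]), 'mount': array([[  -0.  ,    0.96,    0.29,   82.51],
       [   1.  ,    0.  ,    0.  ,   -0.3 ],
       [   0.  ,    0.29,   -0.96, -165.62],
       [   0.  ,    0.  ,    0.  ,    1.  ]])}
```

View pics/top0.png

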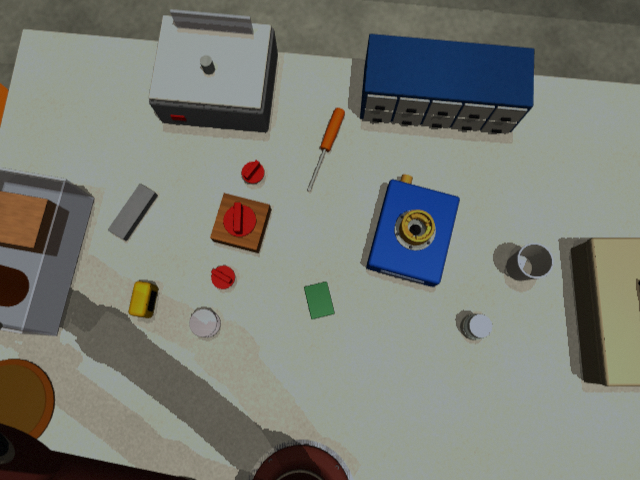

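View pics/scene0.png

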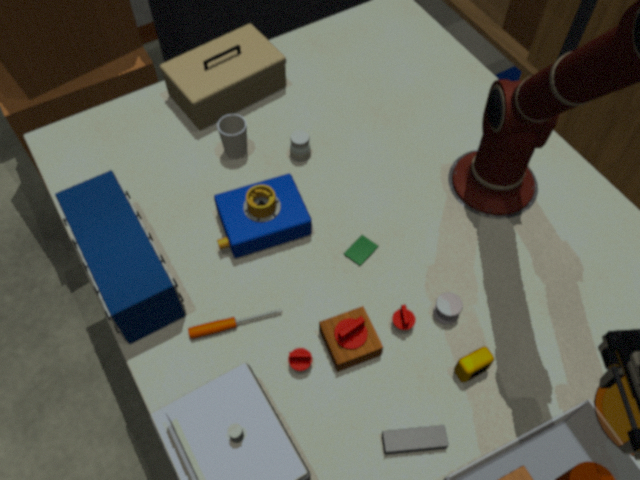

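The red plug on the wood block is at (240,218) in the top picture, and smaller look-alikes stand at (223,277) and (253,173). The blue tank's brass neck is at (416,229). The scene view agrees, with the plug at (350,332) and the neck at (262,200). I'll move above the plug next and look with the wrist camera.

Request:
{"api": "carry_out", "payload": {"commands": [[[-39.6,-25.2,4.0,0,0,2.47],[-39.6,-25.2,4.0,0,0,2.47],[-39.6,-25.2,4.0,0,0,2.47],[-39.6,-25.2,4.0,0,0,2.47],[-39.6,-25.2,4.0,0,0,2.47],[-39.6,-25.2,4.0,0,0,2.47],[-39.6,-25.2,4.0,0,0,2.47],[-39.6,-25.2,4.0,0,0,2.47],[-39.6,-25.2,4.0,0,0,2.47],[-39.6,-25.2,4.0,0,0,2.47],[-39.6,-25.2,4.0,0,0,2.47],[-39.6,-25.2,4.0,0,0,2.47],[-39.6,-25.2,4.0,0,0,2.47],[-39.6,-25.2,4.0,0,0,2.47],[-39.6,-25.2,4.0,0,0,2.47],[-39.6,-25.2,4.0,0,0,2.47],[-39.6,-25.2,4.0,0,0,2.47],[-39.6,-25.2,4.0,0,0,2.47],[-39.6,-25.2,4.0,0,0,2.47]]]}}

```text
t: 2.65
tool_pos: [533.1, 176.4, 178.7]
tcp_rot: [-0.0, 0.995, 0.102, 0.0]
contact_force: [0.6, -0.1, 0.3]
width: 93.1
finger_force: 0.0
```

```bash
cat >> h.py <<'E'
np.set_printoptions(precision=2,suppress=True)
def yaw(s):
    q=s["tcp_rot"];m=R.from_quat([q[1],q[2],q[3],q[0]]).as_matrix();return np.degrees(np.arctan2(m[1,0],m[0,0])),m
def info():
    s=arm.get_state();y,m=yaw(s);print("t %.2f"%s["t"],s["tool_pos"],"yaw %.2f"%y,"tilt",m[:,2],"F",s["contact_force"],"M",s["moment"],"w %.1f ff %.1f"%(s["width"],s["finger_force"]),"j7 %.2f"%s["joint_positions"][6]);return s
E
python3 - <<'E'
from h import *
s=info()
f=arm.grab_frame("wrist");cv2.imwrite("pics/w1.png",f)
for r in arm.trace("wrist","plug")[:3]:print(r["conf"],r["uv"],r["pixels"].sum(),atz("wrist",r["uv"],55,s))
E
```

```text
t 2.65 [533.06 176.38 178.67] yaw 11.74 tilt [-0.  0. -1.] F [ 0.58 -0.08  0.25] M [-0.03  0.14 -0.03] w 93.1 ff 0.0 j7 -1.29
0.96 [274.1, 341.3] 2138 [432.46 201.11  55.  ]
0.95 [370.2, 86.9] 3565 [641.95 168.76  55.  ]
0.85 [322.9, 231.2] 5790 [534.37 180.13  55.  ]
```

View pics/w1.png

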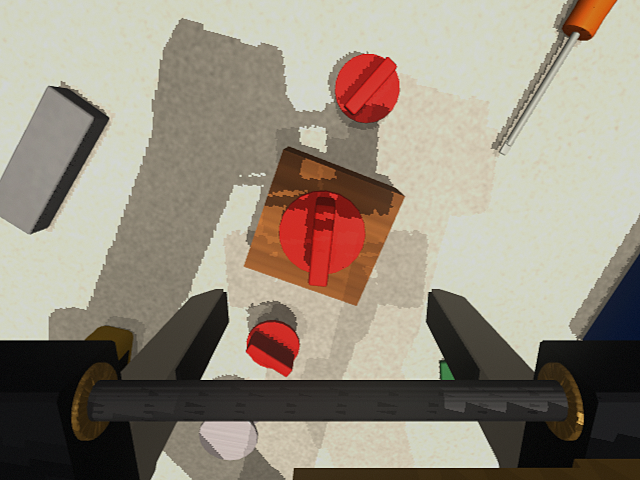

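```bash
python3 - <<'E'
from h import *
from scipy.optimize import minimize
s=info()
def cen(name,f,guess,st=None):
    b,g,r=[f[...,i].astype(int) for i in range(3)]
    m=((r>80)&(r>2.2*g)&(r>2.2*b)).astype(np.uint8)
    i=arm.camera_info(name);K=np.array(i["camera_matrix"],float)
    if "pose" in i:T=np.array(i["pose"],float)
    else:
        T=np.eye(4);T[:3,:3]=yaw(st)[1];T[:3,3]=st["tool_pos"];T=T@np.array(i["mount"],float)
    Ti=np.linalg.inv(T)
    def proj(P):
        c=P@Ti[:3,:3].T+Ti[:3,3];return np.c_[K[0,0]*c[:,0]/-c[:,2]+K[0,2],-K[1,1]*c[:,1]/-c[:,2]+K[1,2]]
    a=np.linspace(0,2*np.pi,60)
    uv0=proj(np.array([[guess[0],guess[1],50.]]))[0]
    n,l=cv2.connectedComponents(m);ys,xs=np.nonzero(l)
    k=np.argmin((xs-uv0[0])**2+(ys-uv0[1])**2);m=(l==l[ys[k],xs[k]]).astype(np.uint8)
    def ren(p):
        o=np.zeros_like(m);th=p[2]
        for z0,z1,X in((44,50,34*np.c_[np.cos(a),np.sin(a)]),(50,84,np.array([[30,7],[30,-7],[-30,-7],[-30,7]])@np.array([[np.cos(th),np.sin(th)],[-np.sin(th),np.cos(th)]]))):
            P=np.vstack([np.c_[X+p[:2],np.full(len(X),z)] for z in(z0,z1)])
            cv2.fillConvexPoly(o,cv2.convexHull(np.round(proj(P)*16).astype(np.int32)),1,cv2.LINE_8,4)
        return o
    c=lambda p:np.sum(ren(p)!=m)/m.sum()
    q=minimize(c,guess,method="Nelder-Mead",options=dict(initial_simplex=[guess,np.add(guess,[6,0,0]),np.add(guess,[0,6,0]),np.add(guess,[0,0,.2])]))
    print(name,q.x[:2],np.degrees(q.x[2]),q.fun)
g=[534.,178.,.2]
cen("wrist",cv2.imread("pics/w1.png"),g,s);cen("top",cv2.imread("pics/top0.png"),g);cen("scene",cv2.imread("pics/scene0.png"),g)
a=atz("wrist",[322,195],84,s);b=atz("wrist",[318,285],84,s);d=a-b;print(a,b,(a+b)/2,np.linalg.norm(d),np.degrees(np.arctan2(d[1],d[0])))
E
```

```text
t 2.75 [533.1  176.25 178.73] yaw 11.69 tilt [ 0.  0. -1.] F [-0.08 -1.16 -0.06] M [-0.02  0.2   0.02] w 92.9 ff 0.0 j7 -1.29
wrist [529.94 180.69] 8.871699941209174 0.08140142931845913
top [532.55 181.23] 7.430288916494282 0.13947696139476962
scene [530.6  181.58] 10.67354505350695 0.2662162162162162
[566.73 186.91  84.  ] [502.17 176.8   84.  ] [534.45 181.85  84.  ] 65.34407283402062 8.901825025960727
```

Request:
{"api": "carry_out", "payload": {"commands": [[[-0.1,-0.5,4,0,0,0.05],[-0.1,-0.5,8,0,0,0.05],[-0.1,-0.5,11,0,0,0.05],[-0.1,-0.5,12.5,0,0,0.05],[-0.1,-0.5,12.5,0,0,0.05],[-0.1,-0.5,12.5,0,0,0.05]]], "gripper": 5}}

```text
t: 3.35
tool_pos: [531.4, 180.7, 53.8]
tcp_rot: [-0.0, 0.997, 0.076, 0.0]
contact_force: [0.3, 0.7, -0.6]
width: 51.0
finger_force: 0.0
```

Request:
{"api": "carry_out", "payload": {"commands": [[[0,0,0,0,0,0],[0,0,0,0,0,0],[0,0,0,0,0,0],[0,0,0,0,0,0],[0,0,0,0,0,0]]], "gripper": 0.5, "squeeze": 15}}

```text
t: 3.85
tool_pos: [531.2, 180.6, 53.9]
tcp_rot: [0.0, 0.997, 0.076, 0.0]
contact_force: [0.1, -0.9, 0.4]
width: 15.1
finger_force: 0.9
```

```bash
python3 -c "
from h import *
info();cv2.imwrite('pics/w2.png',arm.grab_frame('wrist'))"
```

```text
t 3.85 [531.24 180.64  53.86] yaw 8.76 tilt [ 0. -0. -1.] F [ 0.14 -0.9   0.38] M [-0.42  0.06 -0.01] w 15.1 ff 0.9 j7 -1.21
```

Request:
{"api": "carry_out", "payload": {"commands": [[[0,0,0,0,0,0],[0,0,0,0,0,0],[0,0,-2,0,0,0],[0,0,-5,0,0,0],[0,0,-9,0,0,0],[0,0,-13.5,0,0,0],[-1,4,-13.5,0,0,-0.1],[-2,8,-13.5,0,0,-0.2],[-3,12,-13.5,0,0,-0.3],[-4,16,-13.5,0,0,-0.4],[-5,20,-13.5,0,0,-0.5],[-6,24,-13.5,0,0,-0.6],[-7,28,-13.5,0,0,-0.7],[-8,32,-13.5,0,0,-0.8],[-9,36,-13.5,0,0,-0.84],[-9.3,39.9,-13.5,0,0,-0.84],[-9.3,39.9,-13.5,0,0,-0.84],[-9.3,39.9,-13.5,0,0,-0.84],[-9.3,39.9,-13.5,0,0,-0.84]]], "gripper": 0.5, "squeeze": 15}}

```text
t: 5.8
tool_pos: [499.7, -225.7, 187.8]
tcp_rot: [-0.001, 0.879, 0.477, -0.0]
contact_force: [-0.1, 0.9, -2.7]
width: 13.8
finger_force: 15.0
```

```bash
python3 - <<'E'
from h import *
s=info();np.save("s3.npy",np.r_[s["tool_pos"],s["tcp_rot"]])
cv2.imwrite('pics/w3.png',arm.grab_frame('wrist'))
t=cv2.imread('pics/top0.png')[190:270,370:460];c=cv2.imread('pics/scene0.png')[170:260,210:320]
cv2.imwrite('pics/crop.png',np.hstack([cv2.resize(t,(390,347),interpolation=2),cv2.resize(c,(400,347),interpolation=2)]))
E
```

```text
t 5.80 [ 499.7  -225.72  187.8 ] yaw 56.99 tilt [-0.  0. -1.] F [-0.1   0.91 -2.65] M [-0.09  0.1  -0.01] w 13.8 ff 15.0 j7 0.09
```

View pics/w3.png

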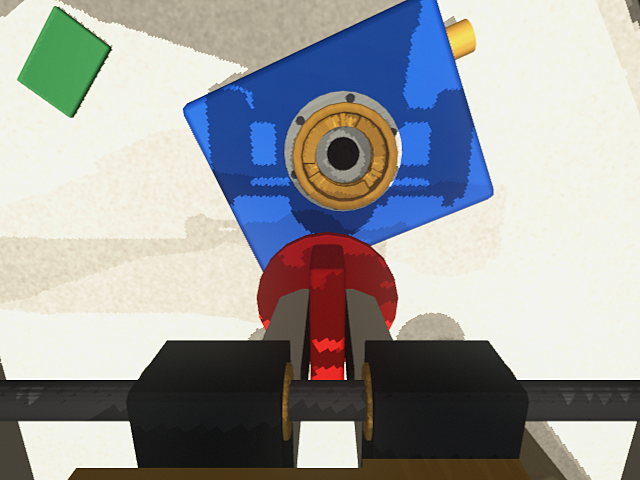

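The plug is held upright: its flange circle is centred near (328,304) and the neck ring near (345,152). I'll fit both circles.

```bash
cat > fit.py <<'E'
from h import *
from scipy.optimize import least_squares
def fit(f,s,ztcp_off=-3.9):
    hsv=cv2.cvtColor(f,cv2.COLOR_BGR2HSV);H,S,V=cv2.split(hsv)
    red=(((H<5)|(H>174))&(S>150)&(V>60)).astype(np.uint8)
    br=((H>10)&(H<28)&(S>90)&(V>60)).astype(np.uint8)
    z=s["tool_pos"][2]
    out=[]
    for nm,m,zz,r,sel in(("flange",red,z+ztcp_off,34,1),("neck",br,107,33,0)):
        n,l,st,ce=cv2.connectedComponentsWithStats(m)
        best=[k for k in range(1,n) if st[k,4]>800 and (sel or ce[k][1]<300)]
        if not best:print(nm,"none");continue
        k=max(best,key=lambda k:st[k,4])
        c=max(cv2.findContours((l==k).astype(np.uint8),0,cv2.CHAIN_APPROX_NONE)[0],key=len)[:,0]
        p=np.array([atz("wrist",u,zz,s)[:2] for u in c.astype(float)])
        x=yaw(s)[1][:2,0]
        # far-from-camera-side for neck hidden by flank: keep points with soft loss
        if sel:
            q=np.median(p,0);top=c[:,1].min();keep=c[:,1]<top+50;p=p[keep]
        o=least_squares(lambda a:np.hypot(*(p-a[:2]).T)-a[2],[*p.mean(0),r],loss="soft_l1",f_scale=.5)
        o2=least_squares(lambda a:np.hypot(*(p-a).T)-r,o.x[:2],loss="soft_l1",f_scale=.5)
        print(nm,"free",o.x,"fixed r",o2.x,"res",np.abs(o2.fun).mean(),len(p));out.append(o2.x)
    if len(out)==2:
        m=yaw(s)[1];d=out[1]-out[0];print("flange-tcp tool",m[:2,:2].T@(out[0]-s["tool_pos"][:2]),"neck-flange tool",m[:2,:2].T@d,"neck-tcp tool",m[:2,:2].T@(out[1]-s["tool_pos"][:2]))
E
python3 - <<'E'
from fit import *
a=np.load("s3.npy");s=dict(tool_pos=a[:3],tcp_rot=a[3:])
fit(cv2.imread("pics/w3.png"),s)
for u in([416,229],[418,229]):print(atz("top",u,107))
for u in([262,196],):print(atz("scene",u,107))
E
```

```text
flange free [ 500.04 -223.4    32.21] fixed r [ 498.94 -225.2 ] res 0.4099963405895824 158
neck free [ 541.37 -179.69   32.11] fixed r [ 541.31 -179.79] res 0.8835757471559069 300
flange-tcp tool [ 0.02 -0.92] neck-flange tool [61.16 10.79] neck-tcp tool [61.18  9.87]
[ 534.24 -176.66  107.  ]
[ 534.62 -180.56  107.  ]
[ 538.59 -175.61  107.  ]
```

View pics/crop.png

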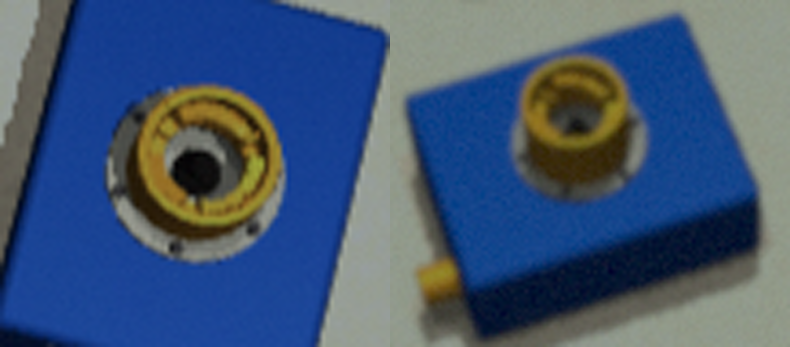

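Request:
{"api": "carry_out", "payload": {"commands": [[[3,0.5,0,0,0,0],[6.12,1.04,0,0,0,0],[6.12,1.04,1,0,0,0],[6.12,1.04,2,0,0,0],[6.12,1.04,3,0,0,0],[6.12,1.04,3.5,0,0,0],[6.12,1.04,3.5,0,0,0],[6.12,1.04,3.5,0,0,0]]]}}

```text
t: 6.65
tool_pos: [541.8, -182.8, 153.8]
tcp_rot: [0.0, 0.88, 0.476, -0.0]
contact_force: [0.0, 0.1, -2.2]
width: 13.6
finger_force: 15.0
```

```bash
python3 - <<'E'
from fit import *
s=info();f=arm.grab_frame("wrist");cv2.imwrite("pics/w4.png",f);fit(f,s);arm.grab_frame("scene")
cv2.imwrite("pics/s4.png",cv2.resize(np.ascontiguousarray(arm.grab_frame("scene")[120:270,180:350]),None,fx=3.5,fy=3.5,interpolation=2))
E
```

```text
t 6.65 [ 541.84 -182.76  153.76] yaw 56.82 tilt [ 0. -0. -1.] F [ 0.04  0.06 -2.23] M [-0.06  0.08  0.01] w 13.6 ff 15.0 j7 0.01
flange free [ 542.29 -180.31   32.15] fixed r [ 541.16 -182.17] res 0.42658050610293574 167
neck free [ 547.19 -171.13   28.16] fixed r [ 541.59 -180.13] res 5.390951295090097 272
flange-tcp tool [ 0.12 -0.89] neck-flange tool [ 1.95 -0.75] neck-tcp tool [ 2.07 -1.65]
```

View pics/w4.png

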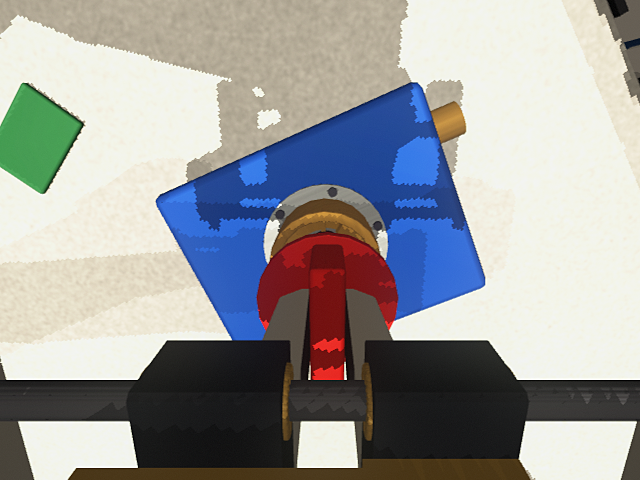

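```bash
python3 - <<'E'
from fit import *
s=info()
def arcs(f,s):
    H,S,V=cv2.split(cv2.cvtColor(f,cv2.COLOR_BGR2HSV))
    m=(((H>8)&(H<30)&(S>80)&(V>40))*255).astype(np.uint8)
    for r in range(195,262,6):
        x=np.nonzero(m[r,240:420])[0]+240
        if len(x):print(r,x.min(),x.max(),(x.min()+x.max())/2, end=" | ")
    print()
    red=(((H<5)|(H>174))&(S>150)&(V>60))
    for r in range(236,320,12):
        x=np.nonzero(red[r,200:450])[0]+200
        if len(x):print(r,x.min(),x.max(),(x.min()+x.max())/2,end=" | ")
    print()
arcs(cv2.imread("pics/w4.png"),s)
f=cv2.imread("pics/w3.png");H,S,V=cv2.split(cv2.cvtColor(f,cv2.COLOR_BGR2HSV))
m=((H>8)&(H<30)&(S>80)&(V>40))
for r in range(90,215,8):
    x=np.nonzero(m[r,270:420])[0]+270
    if len(x):print(r,x.min(),x.max(),(x.min()+x.max())/2,end=" | ")
for i in range(3):arm.grab_frame("wrist");info()
E
```

```text
t 6.80 [ 542.26 -182.54  154.15] yaw 56.85 tilt [ 0. -0. -1.] F [ 0.07  0.04 -3.29] M [-0.01  0.11 -0.03] w 13.8 ff 15.0 j7 0.01
201 309 341 325.0 | 207 297 353 325.0 | 213 291 360 325.5 | 219 285 365 325.0 | 225 282 368 325.0 | 231 279 371 325.0 | 237 277 374 325.5 | 243 274 377 325.5 | 249 272 378 325.0 | 255 271 273 272.0 | 
236 303 351 327.0 | 248 282 372 327.0 | 260 270 383 326.5 | 272 264 390 327.0 | 284 259 394 326.5 | 296 257 396 326.5 | 308 259 395 327.0 | 
106 325 365 345.0 | 114 312 378 345.0 | 122 304 386 345.0 | 130 300 391 345.5 | 138 296 394 345.0 | 146 294 396 345.0 | 154 293 397 345.0 | 162 293 396 344.5 | 170 294 395 344.5 | 178 298 392 345.0 | 186 301 387 344.0 | 194 308 381 344.5 | 202 319 370 344.5 | t 6.85 [ 542.28 -182.42  154.13] yaw 56.87 tilt [ 0. -0. -1.] F [ 0.78 -0.41 -2.94] M [-0.08  0.07 -0.02] w 14.0 ff 15.0 j7 0.01
t 6.90 [ 542.25 -182.34  154.07] yaw 56.87 tilt [ 0. -0. -1.] F [-0.29  0.27 -2.32] M [-0.03  0.13  0.04] w 13.4 ff 15.0 j7 0.01
t 6.95 [ 542.22 -182.22  153.99] yaw 56.88 tilt [ 0. -0. -1.] F [ 0.7   0.28 -2.87] M [-0.09  0.15 -0.01] w 13.6 ff 15.0 j7 0.01
```

View pics/s4.png

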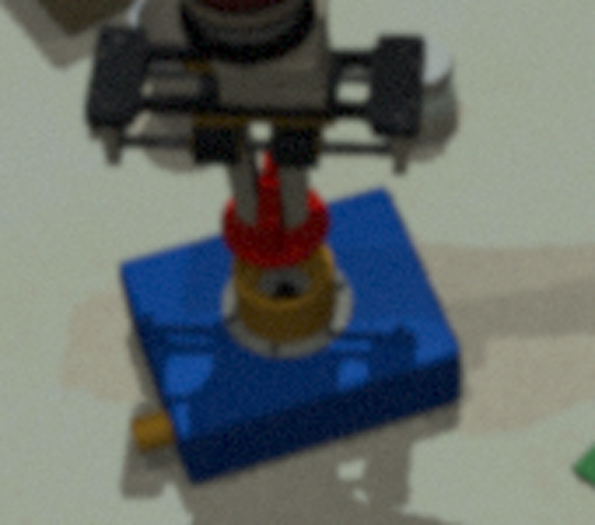

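```bash
python3 - <<'E'
from fit import *
i=arm.get_state()
def f(img,s,rows):
    H,S,V=cv2.split(cv2.cvtColor(cv2.imread(img),cv2.COLOR_BGR2HSV));m=((H>8)&(H<30)&(S>80)&(V>40));p=[]
    for r in rows:
        x=np.nonzero(m[r,265:400])[0]+265
        for u in(x.min()-.5,x.max()+.5):p.append(atz("wrist",[u,r],107,s)[:2])
    p=np.array(p);o=least_squares(lambda a:np.hypot(*(p-a).T)-33,p.mean(0));print(img,o.x,np.abs(o.fun).mean(),yaw(s)[1][:2,:2].T@(o.x-s["tool_pos"][:2]))
a=np.load("s3.npy");f("pics/w3.png",dict(tool_pos=a[:3],tcp_rot=a[3:]),range(106,156,3))
th=np.radians(56.82)/1
q=R.from_matrix(np.array([[np.cos(th),np.sin(th),0],[np.sin(th),-np.cos(th),0],[0,0,-1]])).as_quat()
s=dict(tool_pos=np.array([541.84,-182.76,153.76]),tcp_rot=[q[3],q[0],q[1],q[2]])
f("pics/w4.png",s,range(202,250,3))
info()
E
```

```text
pics/w3.png [ 540.86 -180.49] 0.31889221557975467 [60.35  9.88]
pics/w4.png [ 543.76 -176.46] 1.4252115830557035 [ 6.33 -1.84]
t 6.95 [ 542.22 -182.22  153.99] yaw 56.88 tilt [ 0. -0. -1.] F [ 0.7   0.28 -2.87] M [-0.09  0.15 -0.01] w 13.6 ff 15.0 j7 0.01
```

Request:
{"api": "carry_out", "payload": {"commands": [[[0.05,-0.15,0.3,0,0,0],[0.05,-0.15,0.6,0,0,0],[0.05,-0.15,0.9,0,0,0],[0.05,-0.15,1.2,0,0,0],[0.05,-0.15,1.2,0,0,0],[0.05,-0.15,1.2,0,0,0],[0.05,-0.15,1.2,0,0,0],[0.05,-0.15,1.2,0,0,0],[0.05,-0.15,1.2,0,0,0],[0.05,-0.15,1.2,0,0,0],[0.05,-0.15,1.2,0,0,0],[0.05,-0.15,1.2,0,0,0]]]}}

```text
t: 8.15
tool_pos: [541.1, -180.8, 141.7]
tcp_rot: [0.0, 0.879, 0.476, 0.0]
contact_force: [0.6, -0.4, -2.7]
width: 14.0
finger_force: 15.0
```

```bash
cat > chk.py <<'E'
from h import *
s=info();m=yaw(s)[1];print("neck-flange tool mm",m[:2,:2].T@(np.array([541.1,-180.1])-s["tool_pos"][:2])-[0.1,-0.4], "flange above mouth (if gripped)",s["tool_pos"][2]-9.9-107)
E
python3 chk.py
```

```text
t 8.15 [ 541.11 -180.83  141.67] yaw 56.89 tilt [ 0. -0. -1.] F [ 0.65 -0.37 -2.7 ] M [-0.08  0.12 -0.03] w 14.0 ff 15.0 j7 0.02
neck-flange tool mm [ 0.51 -0.  ] flange above mouth (if gripped) 24.767983434320996
```

Centred to 0.5 mm and free of contact, so I'll go lower slowly.

Request:
{"api": "carry_out", "payload": {"commands": [[[0.03,0,0.1,0,0,0],[0.03,0,0.2,0,0,0],[0.03,0,0.3,0,0,0],[0.03,0,0.4,0,0,0],[0.03,0,0.5,0,0,0],[0.03,0,0.6,0,0,0],[0.03,0,0.65,0,0,0],[0.03,0,0.65,0,0,0]]]}}

```text
t: 8.95
tool_pos: [541.2, -180.6, 135.1]
tcp_rot: [-0.0, 0.879, 0.476, -0.0]
contact_force: [0.2, -0.6, -2.7]
width: 14.1
finger_force: 15.0
```

```bash
python3 chk.py
```

```text
t 8.95 [ 541.18 -180.62  135.05] yaw 56.88 tilt [-0. -0. -1.] F [ 0.16 -0.65 -2.65] M [-0.09  0.1   0.01] w 14.1 ff 15.0 j7 0.02
neck-flange tool mm [0.29 0.05] flange above mouth (if gripped) 18.15381779475277
```

Request:
{"api": "carry_out", "payload": {"commands": [[[0.02,0,0.05,0,0,0],[0.02,0,0.1,0,0,0],[0.02,0,0.15,0,0,0],[0.02,0,0.2,0,0,0]]]}}

```text
t: 9.35
tool_pos: [541.3, -180.4, 133.1]
tcp_rot: [0.0, 0.879, 0.476, -0.0]
contact_force: [0.1, -0.5, -2.5]
width: 14.2
finger_force: 15.0
```

Request:
{"api": "carry_out", "payload": {"commands": [[[0,0,0.05,0,0,0],[0,0,0.1,0,0,0],[0,0,0.15,0,0,0]]]}}

```text
t: 9.65
tool_pos: [541.3, -180.4, 131.6]
tcp_rot: [-0.0, 0.879, 0.476, -0.0]
contact_force: [-0.4, -0.3, -2.5]
width: 13.9
finger_force: 15.0
```

Request:
{"api": "carry_out", "payload": {"commands": [[[0,0,0.05,0,0,0],[0,0,0.1,0,0,0],[0,0,0.15,0,0,0]]]}}

```text
t: 9.95
tool_pos: [541.5, -180.5, 130.7]
tcp_rot: [0.0, 0.879, 0.476, 0.0]
contact_force: [0.2, 0.7, 4.0]
width: 14.3
finger_force: 15.0
```

Request:
{"api": "carry_out", "payload": {"commands": [[[0,0,0,0,0,0],[0,0,0,0,0,0],[0,0,0,0,0,0],[0,0,0,0,0,0]]], "gripper": 1.75, "squeeze": 5}}

```text
t: 10.35
tool_pos: [541.5, -180.5, 130.2]
tcp_rot: [0.0, 0.879, 0.476, 0.0]
contact_force: [-0.1, 0.2, -0.4]
width: 17.4
finger_force: 0.0
```

```bash
python3 chk.py
```

```text
t 10.35 [ 541.51 -180.5   130.21] yaw 56.89 tilt [ 0. -0. -1.] F [-0.05  0.17 -0.37] M [-0.05  0.08 -0.02] w 17.4 ff 0.0 j7 0.02
neck-flange tool mm [ 0.01 -0.16] flange above mouth (if gripped) 13.310214644175886
```

```bash
cat > look.py <<'E'
from fit import *
import sys
from scipy.optimize import minimize
s=info();f=arm.grab_frame("wrist");cv2.imwrite(f"pics/{sys.argv[1]}.png",f)
H,S,V=cv2.split(cv2.cvtColor(f,cv2.COLOR_BGR2HSV));red=(((H<5)|(H>174))&(S>150)&(V>60)).astype(np.uint8)
n,l,st,ce=cv2.connectedComponentsWithStats(red[:,200:460]);k=1+np.argmax(st[1:,4]);l=(l==k)
p=[]
rows=np.nonzero(l.any(1))[0];r0=rows[0]
for r in range(r0+3,320,2):
    x=np.nonzero(l[r])[0]+200.
    p+=[[x.min()-.5,r],[x.max()+.5,r]]
w=max(p[i+1][0]-p[i][0] for i in range(0,len(p),2))
# fit flange-top circle (r 34) for x,y,z
p=np.array(p)
def res(a):
    q=np.array([atz("wrist",u,a[2],s)[:2] for u in p]);return np.hypot(*(q-a[:2]).T)-34
o=least_squares(res,[541.1,-180.1,125],loss="soft_l1",f_scale=.5)
print("toprow",r0,"width",w,"flange xyz",o.x,"underside above mouth %.1f"%(o.x[2]-113),"res %.2f"%np.abs(o.fun).mean())
E
python3 look.py a1
```

```text
t 10.35 [ 541.51 -180.5   130.21] yaw 56.89 tilt [ 0. -0. -1.] F [-0.05  0.17 -0.37] M [-0.05  0.08 -0.02] w 17.4 ff 0.0 j7 0.02
toprow 233 width 141.0 flange xyz [ 540.19 -181.26  122.22] underside above mouth 9.2 res 0.22
```

Request:
{"api": "carry_out", "payload": {"commands": [[[0,0,-0.2,0,0,-0.05],[0,0,-0.4,0,0,-0.1],[0,0,-0.4,0,0,-0.15],[0,0,-0.4,0,0,-0.2],[0,0,-0.4,0,0,-0.25],[0,0,-0.4,0,0,-0.3],[0,0,-0.4,0,0,-0.35],[0,0,-0.4,0,0,-0.4],[0,0,-0.4,0,0,-0.4]]]}}

```text
t: 11.3
tool_pos: [541.0, -180.2, 134.0]
tcp_rot: [-0.001, 0.767, 0.641, -0.0]
contact_force: [-0.8, 0.9, -0.1]
width: 17.9
finger_force: 0.6
```

```bash
python3 look.py a2;python3 chk.py
```

```text
t 11.30 [ 540.98 -180.22  134.05] yaw 79.79 tilt [-0.  0. -1.] F [-0.83  0.9  -0.08] M [0.08 0.22 0.02] w 17.9 ff 0.6 j7 0.33
toprow 231 width 137.0 flange xyz [ 539.81 -180.97  122.36] underside above mouth 9.4 res 0.23
t 11.35 [ 541.   -180.13  134.03] yaw 79.74 tilt [-0.  0. -1.] F [-0.99  0.97  0.11] M [ 0.04  0.2  -0.04] w 17.4 ff 0.6 j7 0.33
neck-flange tool mm [-0.05  0.5 ] flange above mouth (if gripped) 17.1321037268701
```

Request:
{"api": "carry_out", "payload": {"commands": [[[0,0,0,0,0,-0.05],[0,0,0,0,0,-0.1],[0,0,0,0,0,-0.15],[0,0,0,0,0,-0.2],[0,0,0,0,0,-0.25],[0,0,0,0,0,-0.3]]]}}

```text
t: 11.95
tool_pos: [541.6, -180.6, 134.2]
tcp_rot: [0.0, 0.662, 0.749, 0.0]
contact_force: [0.6, 1.0, -0.2]
width: 17.4
finger_force: 1.4
```

```bash
python3 look.py a3
```

```text
t 11.95 [ 541.65 -180.63  134.17] yaw 97.04 tilt [ 0. -0. -1.] F [ 0.56  1.03 -0.19] M [-0.07  0.01 -0.06] w 17.4 ff 1.4 j7 0.57
toprow 228 width 134.0 flange xyz [ 540.6  -181.03  117.65] underside above mouth 4.7 res 0.59
```

Request:
{"api": "carry_out", "payload": {"commands": [[[0,0,0,0,0,-0.05],[0,0,0,0,0,-0.1],[0,0,0,0,0,-0.15],[0,0,0,0,0,-0.2]]]}}

```text
t: 12.4
tool_pos: [542.2, -180.6, 134.9]
tcp_rot: [0.001, 0.585, 0.811, 0.0]
contact_force: [-0.8, 0.2, 3.3]
width: 17.5
finger_force: 5.1
```

```bash
python3 look.py a4
```

```text
t 12.40 [ 542.18 -180.61  134.86] yaw 108.43 tilt [ 0. -0. -1.] F [-0.83  0.22  3.27] M [ 0.02  0.1  -0.12] w 17.5 ff 5.1 j7 0.73
toprow 227 width 134.0 flange xyz [ 541.11 -180.89  118.25] underside above mouth 5.3 res 0.56
```

View pics/a4.png

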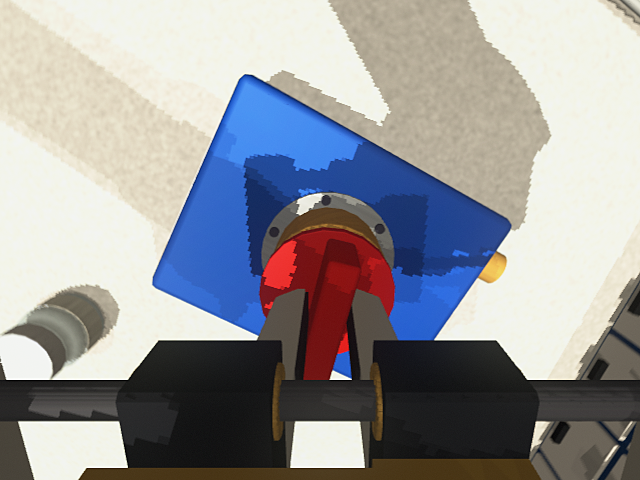

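```bash
cat > ht.py <<'E'
from fit import *
def ht(img,pos,yw):
    th=np.radians(yw);q=R.from_matrix(np.array([[np.cos(th),np.sin(th),0],[np.sin(th),-np.cos(th),0],[0,0,-1]])).as_quat()
    s=dict(tool_pos=np.array(pos,float),tcp_rot=[q[3],q[0],q[1],q[2]])
    H,S,V=cv2.split(cv2.cvtColor(cv2.imread(f"pics/{img}.png"),cv2.COLOR_BGR2HSV));red=(((H<6)|(H>172))&(S>130)&(V>40))[:,200:460]
    r0=np.nonzero(red.sum(1)>5)[0][0];p=[]
    for r in range(r0,min(r0+55,289),2):
        x=np.nonzero(red[r])[0]+200.;p+=[[x.min()-.5,r],[x.max()+.5,r]]
    p=np.array(p)
    def res(a):return np.hypot(*(np.array([atz("wrist",u,a[2],s)[:2] for u in p])-a[:2]).T)-34
    o=least_squares(res,[541.1,-180.1,125],loss="soft_l1",f_scale=.3)
    print(img,o.x,"under-mouth",o.x[2]-113,"res",np.abs(o.fun).mean(),"tool",yaw(s)[1][:2,:2].T@(o.x[:2]-pos[:2]))
if __name__=="__main__":
    ht("a1",[541.51,-180.5,130.21],56.89);ht("a2",[541,-180.2,134.03],79.77);ht("a3",[541.65,-180.63,134.17],97.04);ht("a4",[542.18,-180.61,134.86],108.43)
    ht("w4",[541.84,-182.76,153.76],56.82)
E
python3 ht.py; python3 chk.py
python3 - <<'E'
from h import *
for n in("scene","top"):cv2.imwrite(f"pics/{n}5.png",arm.grab_frame(n))
a=cv2.imread("pics/scene5.png")[120:270,180:350];b=cv2.imread("pics/top5.png")[160:300,350:480]
cv2.imwrite("pics/c5.png",np.hstack([cv2.resize(a,(420,370),interpolation=2),cv2.resize(b,(343,370),interpolation=2)]))
E
```

```text
t 12.45 [ 542.18 -180.68  134.93] yaw 108.51 tilt [ 0. -0. -1.] F [-0.67  0.63  2.67] M [ 0.07  0.   -0.08] w 17.6 ff 3.1 j7 0.73
neck-flange tool mm [ 0.79 -0.44] flange above mouth (if gripped) 18.025770617414878Traceback (most recent call last):
  File "ht.py", line 14, in <module>
    ht("a1",[541.51,-180.5,130.21],56.89);ht("a2",[541,-180.2,134.03],79.77);ht("a3",[541.65,-180.63,134.17],97.04);ht("a4",[542.18,-180.61,134.86],108.43)
    ~~^^^^^^^^^^^^^^^^^^^^^^^^^^^^^^^^^^^
  File "ht.py", line 11, in ht
    o=least_squares(res,[541.1,-180.1,125],loss="soft_l1",f_scale=.3)
    return func(*args, **kwargs)
    vector_fun = VectorFunction(
        fun_wrapped,
    ...<6 lines>...
        workers=workers
    )
    self._update_fun()
    ~~~~~~~~~~~~~~~~^^
    self.f = self.fun_wrapped(xp_copy(self.x))
             ~~~~~~~~~~~~~~~~^^^^^^^^^^^^^^^^^
    return np.atleast_1d(self.fun(x))
                         ~~~~~~~~^^^
    return self.f(x, *self.args, **self.kwargs)
           ~~~~~~^^^^^^^^^^^^^^^^^^^^^^^^^^^^^^
  File "ht.py", line 10, in res
    def res(a):return np.hypot(*(np.array([atz("wrist",u,a[2],s)[:2] for u in p])-a[:2]).T)-34
                                           ~~~^^^^^^^^^^^^^^^^^^
  File "h.py", line 14, in atz
    o,d=ray(name,uv,st);return o+d*(z-o[2])/d[2]
        ~~~^^^^^^^^^^^^
  File "h.py", line 5, in ray
    i=arm.camera_info(name);K=np.array(i["camera_matrix"],float)
ValueError: time passes only in moves, steps and waits
```

View pics/c5.png

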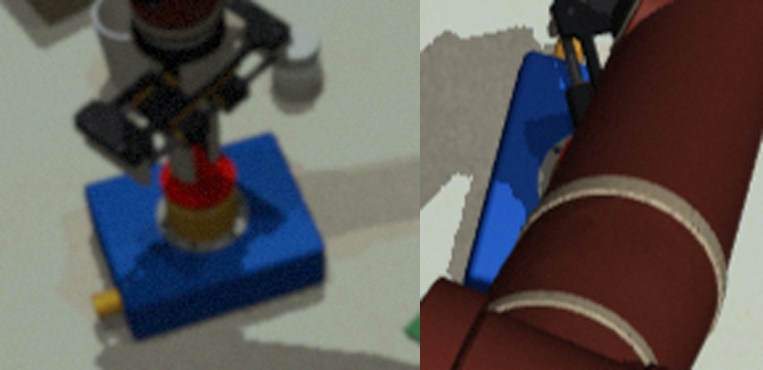

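```bash
sed -i 's/^def ray/import functools\n@functools.lru_cache\ndef ci(n):return arm.camera_info(n)\ndef ray/; s/i=arm.camera_info(name)/i=ci(name)/' h.py
python3 ht.py
python3 - <<'E'
from h import *
# scene camera: red blob's lowest pixel and columns vs projected flange bottom edge for different heights
f=cv2.imread("pics/scene5.png");H,S,V=cv2.split(cv2.cvtColor(f,cv2.COLOR_BGR2HSV))
red=(((H<6)|(H>172))&(S>150)&(V>60));red[:,:200]=0;red[:,330:]=0;red[:150]=0;red[280:]=0
ys,xs=np.nonzero(red);print("red rows",ys.min(),ys.max(),"cols",xs.min(),xs.max(),"lowest cols",xs[ys==ys.max()])
i=ci("scene");K=np.array(i["camera_matrix"]);Ti=np.linalg.inv(np.array(i["pose"]))
a=np.linspace(0,6.28,200)
for h in(0,6,10,14,17):
    P=np.c_[541.1+34*np.cos(a),-180.1+34*np.sin(a),np.full(200,107.+h)];c=P@Ti[:3,:3].T+Ti[:3,3]
    print(h,"bottom row",(K[1,2]+K[1,1]*c[:,1]/c[:,2]).max(),"cols",(K[0,2]-K[0,0]*c[:,0]/c[:,2]).min(),(K[0,2]-K[0,0]*c[:,0]/c[:,2]).max())
g=cv2.imread("pics/scene0.png");H,S,V=cv2.split(cv2.cvtColor(g,cv2.COLOR_BGR2HSV))
m=((H>10)&(H<30)&(S>120)&(V>60));m[:,:220]=0;m[:,300:]=0;m[:170]=0;m[235:]=0
ys,xs=np.nonzero(m);print("brass rows",ys.min(),ys.max(),xs.min(),xs.max())
P=np.c_[541.1+33*np.cos(a),-180.1+33*np.sin(a),np.full(200,107.)];c=P@Ti[:3,:3].T+Ti[:3,3]
v=K[1,2]+K[1,1]*c[:,1]/c[:,2];u=K[0,2]-K[0,0]*c[:,0]/c[:,2];print("pred neck rim rows",v.min(),v.max(),u.min(),u.max())
E
```

```text
a1 [ 540.38 -180.86  119.52] under-mouth 6.5216988146148935 res 0.11474295481571037 tool [-0.92 -0.74]
a2 [ 539.86 -180.93  119.2 ] under-mouth 6.195010297564707 res 0.16999527614524088 tool [-0.92 -0.99]
a3 [ 540.66 -181.16  115.46] under-mouth 2.461848043121037 res 0.12578008054425474 tool [-0.4  -1.05]
a4 [ 541.2  -181.14  116.3 ] under-mouth 3.298159180042944 res 0.12518098201976383 tool [-0.19 -1.1 ]
w4 [ 540.64 -182.68  142.06] under-mouth 29.05604091575435 res 0.15397384584431176 tool [-0.59 -1.05]
red rows 180 204 cols 246 274 lowest cols [259]
0 bottom row 207.50945931604718 cols 244.65973585033038 275.4110526114004
6 bottom row 205.88329044507526 cols 244.3871104182071 275.25396077638953
10 bottom row 204.79229862297043 cols 244.20422141384196 275.1485776703196
14 bottom row 203.6957543927603 cols 244.02041342587455 275.04266578869635
17 bottom row 202.86967690510647 cols 243.88195017726974 274.9628824699008
brass rows 186 217 247 274
pred neck rim rows 183.30737328522497 207.13874125957074 245.1126234704592 274.9594058306593
```

Request:
{"api": "carry_out", "payload": {"commands": [[[0,0,0,0,0,0.07],[0,0,0,0,0,0.14],[0,0,0,0,0,0.22],[0,0,0,0,0,0.22],[0,0,0,0,0,0.22]]]}}

```text
t: 13.05
tool_pos: [541.2, -180.3, 133.8]
tcp_rot: [-0.0, 0.67, 0.743, -0.0]
contact_force: [0.1, -0.3, 0.4]
width: 17.6
finger_force: 0.0
```

```bash
cat > lk.py <<'E'
import sys
from ht import *
s=info();cv2.imwrite(f"pics/{sys.argv[1]}.png",arm.grab_frame("wrist"));y,m=yaw(s)
ht(sys.argv[1],list(s["tool_pos"]),y)
E
sed -i 's|"res",np.abs|"H %.1f"%(o.x[2]-111.2+5.0),"res",np.abs|' ht.py
python3 lk.py a5
```

```text
t 13.05 [ 541.19 -180.34  133.85] yaw 95.91 tilt [-0. -0. -1.] F [ 0.14 -0.28  0.44] M [-0.07  0.05 -0.01] w 17.6 ff 0.0 j7 0.55
a5 [ 541.13 -181.19  116.26] under-mouth 3.2563541130092517 H 10.1 res 0.1362059556844503 tool [-0.83 -0.15]
```

Request:
{"api": "carry_out", "payload": {"commands": [[[0,0,0,0,0,-0.1],[0,0,0,0,0,-0.18],[0,0,0,0,0,-0.23],[0,0,0,0,0,-0.28],[0,0,0,0,0,-0.33],[0,0,0,0,0,-0.38]]]}}

```text
t: 13.7
tool_pos: [541.9, -180.8, 134.8]
tcp_rot: [0.001, 0.517, 0.856, 0.0]
contact_force: [-0.8, 1.3, 4.1]
width: 17.4
finger_force: 4.6
```

```bash
python3 lk.py a6
```

```text
t 13.70 [ 541.91 -180.8   134.81] yaw 117.72 tilt [ 0. -0. -1.] F [-0.83  1.26  4.11] M [ 0.03  0.04 -0.16] w 17.4 ff 4.6 j7 0.85
a6 [ 541.   -180.83  117.45] under-mouth 4.448465868880817 H 11.2 res 0.1468075928781952 tool [ 0.4  -0.82]
```

Request:
{"api": "carry_out", "payload": {"commands": [[[0,0,-0.03,0,0,-0.05],[0,0,-0.06,0,0,-0.1],[0,0,-0.1,0,0,-0.15],[0,0,-0.14,0,0,-0.2],[0,0,-0.17,0,0,-0.25],[0,0,-0.2,0,0,-0.3]]]}}

```text
t: 14.35
tool_pos: [542.0, -180.7, 136.7]
tcp_rot: [0.001, 0.384, 0.923, 0.0]
contact_force: [-0.1, -0.2, 1.9]
width: 17.6
finger_force: 4.1
```

```bash
python3 lk.py a7
```

```text
t 14.35 [ 541.95 -180.66  136.69] yaw 134.87 tilt [ 0. -0. -1.] F [-0.12 -0.16  1.92] M [ 0.05 -0.08 -0.11] w 17.6 ff 4.1 j7 1.09
a7 [ 541.08 -180.55  119.67] under-mouth 6.667011148943544 H 13.5 res 0.13462453579079295 tool [ 0.69 -0.54]
```

Request:
{"api": "carry_out", "payload": {"commands": [[[0,0,-0.04,0,0,-0.05],[0,0,-0.08,0,0,-0.1],[0,0,-0.12,0,0,-0.15],[0,0,-0.16,0,0,-0.2],[0,0,-0.2,0,0,-0.25],[0,0,-0.24,0,0,-0.3]]]}}

```text
t: 15.0
tool_pos: [541.7, -180.4, 138.6]
tcp_rot: [0.0, 0.242, 0.97, 0.0]
contact_force: [0.7, -0.5, 1.2]
width: 17.7
finger_force: 3.0
```

```bash
python3 lk.py a8
```

```text
t 15.00 [ 541.68 -180.38  138.62] yaw 152.03 tilt [ 0.  0. -1.] F [ 0.67 -0.46  1.22] M [ 0.07 -0.05 -0.1 ] w 17.7 ff 3.0 j7 1.33
a8 [ 541.11 -180.27  120.92] under-mouth 7.919301575073021 H 14.7 res 0.1692458572918573 tool [ 0.56 -0.16]
```

Request:
{"api": "carry_out", "payload": {"commands": [[[0,0,-0.03,0,0,-0.04],[0,0,-0.05,0,0,-0.08],[0,0,-0.08,0,0,-0.12],[0,0,-0.1,0,0,-0.16]]]}}

```text
t: 15.45
tool_pos: [541.6, -180.3, 139.5]
tcp_rot: [0.0, 0.164, 0.986, 0.0]
contact_force: [-0.4, -0.1, 0.6]
width: 17.5
finger_force: 3.3
```

```bash
python3 lk.py a9
```

```text
t 15.45 [ 541.59 -180.32  139.52] yaw 161.14 tilt [ 0.  0. -1.] F [-0.36 -0.06  0.62] M [ 0.09 -0.18 -0.05] w 17.5 ff 3.3 j7 1.45
a9 [ 541.11 -180.12  121.67] under-mouth 8.668791897710094 H 15.5 res 0.1606636196419348 tool [0.51 0.03]
```

Request:
{"api": "carry_out", "payload": {"commands": [[[0,0,0,0,0,-0.04],[0,0,0,0,0,-0.08],[0,0,0,0,0,-0.12]]]}}

```text
t: 15.8
tool_pos: [541.4, -180.3, 139.8]
tcp_rot: [0.0, 0.104, 0.995, 0.0]
contact_force: [-0.3, 0.8, 2.6]
width: 17.8
finger_force: 2.6
```

```bash
python3 lk.py b0
```

```text
t 15.80 [ 541.44 -180.33  139.8 ] yaw 168.00 tilt [ 0.  0. -1.] F [-0.34  0.77  2.61] M [ 0.19  0.05 -0.03] w 17.8 ff 2.6 j7 1.55
b0 [ 540.46 -180.15  122.85] under-mouth 9.850443420552665 H 16.7 res 0.14176203837356777 tool [ 1.   -0.03]
```

Request:
{"api": "carry_out", "payload": {"commands": [[[0,0,0,0,0,-0.04],[0,0,0,0,0,-0.08],[0,0,0,0,0,-0.12]]]}}

```text
t: 16.15
tool_pos: [540.9, -180.2, 139.3]
tcp_rot: [-0.001, 0.045, 0.999, 0.0]
contact_force: [-0.3, 0.2, 0.4]
width: 17.5
finger_force: 0.0
```

```bash
python3 lk.py b1
```

```text
t 16.15 [ 540.93 -180.19  139.28] yaw 174.89 tilt [-0.  0. -1.] F [-0.28  0.17  0.39] M [ 0.07 -0.01  0.04] w 17.5 ff 0.0 j7 1.64
b1 [ 540.36 -180.15  117.13] under-mouth 4.125835688657105 H 10.9 res 0.1393622073431426 tool [ 0.57 -0.01]
```

Request:
{"api": "carry_out", "payload": {"commands": [[[0,0,0,0,0,-0.04],[0,0,0,0,0,-0.08]]]}}

```text
t: 16.4
tool_pos: [541.0, -180.6, 139.2]
tcp_rot: [-0.0, 0.005, 1.0, -0.0]
contact_force: [0.0, 0.6, -0.1]
width: 17.3
finger_force: 0.2
```

```bash
python3 lk.py b2
```

```text
t 16.40 [ 540.99 -180.58  139.22] yaw 179.44 tilt [-0. -0. -1.] F [ 0.01  0.65 -0.11] M [ 0.07 -0.07  0.08] w 17.3 ff 0.2 j7 1.71
b2 [ 541.11 -180.64  112.25] under-mouth -0.7543286166016543 H 6.0 res 0.1500017167280802 tool [-0.13 -0.06]
```

Request:
{"api": "carry_out", "payload": {"commands": [[[0,0,-0.0,0,0,0.05],[0,0,0.3,0,0,0.1],[0,0,0.6,0,0,0.15],[0,0,0.9,0,0,0.2],[0,0,1.2,0,0,0.25],[0,0,1.3,0,0,0.3],[0,0,1.3,0,0,0.35],[0,0,1.3,0,0,0.4],[0,0,1.3,0,0,0.45],[0,0,1.3,0,0,0.5],[0,0,1.3,0,0,0.55],[0,0,1.3,0,0,0.6],[0,0,1.3,0,0,0.65],[0,0,1.3,0,0,0.7]]]}}

```text
t: 17.85
tool_pos: [541.0, -180.7, 126.2]
tcp_rot: [-0.0, 0.349, 0.937, -0.0]
contact_force: [0.4, 0.1, -0.7]
width: 17.2
finger_force: 0.7
```

```bash
python3 lk.py b3
```

```text
t 17.85 [ 541.01 -180.74  126.16] yaw 139.11 tilt [-0. -0. -1.] F [ 0.39  0.07 -0.69] M [-0.06 -0.05  0.04] w 17.2 ff 0.7 j7 1.15
b3 [ 540.87 -181.43  112.17] under-mouth -0.8289361911536446 H 6.0 res 0.14325857214171414 tool [-0.35 -0.61]
```

Request:
{"api": "carry_out", "payload": {"commands": [[[0,0,0,0,0,0.05],[0,0,0,0,0,0.1],[0,0,0,0,0,0.15],[0,0,0,0,0,0.2],[0,0,0,0,0,0.25],[0,0,0,0,0,0.3],[0,0,0,0,0,0.35]]]}}

```text
t: 18.6
tool_pos: [541.1, -180.2, 126.2]
tcp_rot: [-0.0, 0.506, 0.862, -0.0]
contact_force: [0.3, -0.6, -1.3]
width: 17.4
finger_force: 0.4
```

```bash
python3 lk.py b4
```

```text
t 18.60 [ 541.07 -180.24  126.24] yaw 119.15 tilt [-0.  0. -1.] F [ 0.27 -0.56 -1.3 ] M [0.02 0.04 0.01] w 17.4 ff 0.4 j7 0.88
b4 [ 540.86 -181.09  110.21] under-mouth -2.7901293567778964 H 4.0 res 0.13565331003299022 tool [-0.65 -0.59]
```

Request:
{"api": "carry_out", "payload": {"commands": [[[0,0,0,0,0,0.05],[0,0,0,0,0,0.1],[0,0,0,0,0,0.15],[0,0,0,0,0,0.2],[0,0,0,0,0,0.25],[0,0,0,0,0,0.3],[0,0,0,0,0,0.35]]]}}

```text
t: 19.35
tool_pos: [541.4, -179.8, 126.3]
tcp_rot: [-0.0, 0.648, 0.762, 0.0]
contact_force: [1.1, 1.2, -1.6]
width: 17.4
finger_force: 2.6
```

```bash
python3 lk.py b5
```

```text
t 19.35 [ 541.42 -179.82  126.26] yaw 99.20 tilt [-0.  0. -1.] F [ 1.07  1.15 -1.64] M [ 0.08 -0.1   0.1 ] w 17.4 ff 2.6 j7 0.61
b5 [ 540.79 -181.03  109.5 ] under-mouth -3.4951789233493287 H 3.3 res 0.155805228059895 tool [-1.09 -0.82]
```

Request:
{"api": "carry_out", "payload": {"commands": [[[0,0,0,0,0,0.05],[0,0,0,0,0,0.1],[0,0,0,0,0,0.15],[0,0,0,0,0,0.2],[0,0,0,0,0,0.25]]]}}

```text
t: 19.9
tool_pos: [541.0, -179.2, 125.3]
tcp_rot: [-0.001, 0.737, 0.676, -0.0]
contact_force: [1.6, 0.9, -6.0]
width: 18.0
finger_force: 6.3
```

```bash
python3 lk.py b6
```

```text
t 19.90 [ 541.   -179.18  125.32] yaw 84.99 tilt [-0.  0. -1.] F [ 1.6   0.91 -5.97] M [ 0.18 -0.24  0.2 ] w 18.0 ff 6.3 j7 0.41
b6 [ 540.33 -180.53  108.08] under-mouth -4.916046790084991 H 1.9 res 0.13033699662799414 tool [-1.41 -0.55]
```

Request:
{"api": "carry_out", "payload": {"commands": [[[0,0,0,0,0,0.04],[0,0,0,0,0,0.08],[0,0,0,0,0,0.12],[0,0,0,0,0,0.16]]]}}

```text
t: 20.35
tool_pos: [540.9, -179.2, 125.3]
tcp_rot: [-0.001, 0.789, 0.615, -0.0]
contact_force: [0.9, 1.3, -6.3]
width: 19.9
finger_force: 7.0
```

```bash
python3 lk.py b7
```

```text
t 20.35 [ 540.91 -179.24  125.33] yaw 75.88 tilt [-0.  0. -1.] F [ 0.93  1.34 -6.28] M [ 0.11 -0.21  0.2 ] w 19.9 ff 7.0 j7 0.29
b7 [ 540.09 -180.48  108.22] under-mouth -4.77641944032672 H 2.0 res 0.14839399790796534 tool [-1.4  -0.49]
```

Request:
{"api": "carry_out", "payload": {"commands": [[[0,0,0,0,0,-0.12],[0,0,0,0,0,-0.24],[0,0,0,0,0,-0.36],[0,0,0,0,0,-0.48],[0,0,0,0,0,-0.48],[0,0,0,0,0,-0.48]]], "gripper": 1.75, "squeeze": 20}}

```text
t: 21.0
tool_pos: [541.3, -180.9, 126.9]
tcp_rot: [0.0, 0.621, 0.783, 0.0]
contact_force: [-0.2, 0.4, -0.5]
width: 17.2
finger_force: 0.0
```

```bash
python3 lk.py b8
```

```text
t 21.00 [ 541.35 -180.94  126.87] yaw 103.16 tilt [ 0. -0. -1.] F [-0.18  0.36 -0.54] M [-0.02  0.01 -0.02] w 17.2 ff 0.0 j7 0.66
b8 [ 540.43 -180.37  107.93] under-mouth -5.068661140921861 H 1.7 res 0.1324565629153708 tool [ 0.76 -0.76]
```

View pics/b8.png

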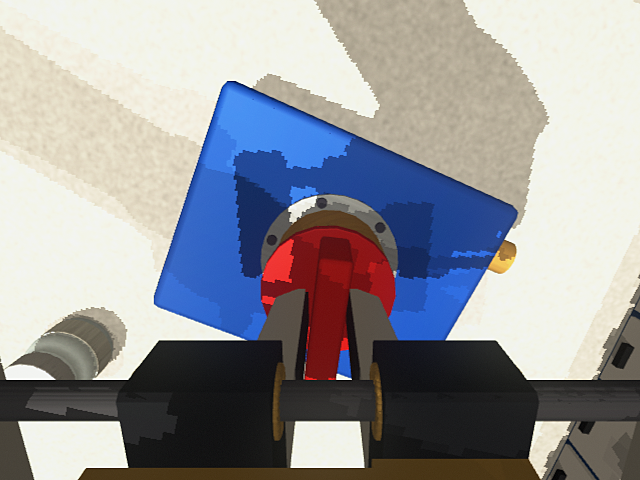

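The handle leans about 8° clockwise of the fingers with the flange almost down. I'll keep turning clockwise in small steps with the stiffer finger hold.

Request:
{"api": "carry_out", "payload": {"commands": [[[0,0,0,0,0,0.1],[0,0,0,0,0,0.2],[0,0,0,0,0,0.3],[0,0,0.05,0,0,0.35],[0,0,0.1,0,0,0.4],[0,0,0.15,0,0,0.44],[0,0,0.2,0,0,0.48]]]}}

```text
t: 21.75
tool_pos: [541.9, -180.5, 125.2]
tcp_rot: [0.001, 0.79, 0.613, 0.0]
contact_force: [-0.7, 0.6, 3.1]
width: 17.9
finger_force: 1.8
```

```bash
python3 lk.py b9
```

```text
t 21.75 [ 541.91 -180.49  125.21] yaw 75.66 tilt [ 0. -0. -1.] F [-0.67  0.59  3.06] M [ 0.03  0.1  -0.01] w 17.9 ff 1.8 j7 0.29
b9 [ 540.64 -180.54  106.5 ] under-mouth -6.503247710908738 H 0.3 res 0.15589491942572117 tool [-0.36 -1.22]
```

Request:
{"api": "carry_out", "payload": {"commands": [[[0,0,0.03,0,0,0.04],[0,0,0.06,0,0,0.08],[0,0,0.1,0,0,0.12]]]}}

```text
t: 22.1
tool_pos: [541.8, -180.4, 124.1]
tcp_rot: [0.0, 0.825, 0.565, 0.0]
contact_force: [-0.3, -0.3, 2.8]
width: 17.8
finger_force: 1.8
```

```bash
python3 lk.py c0
```

```text
t 22.10 [ 541.83 -180.44  124.14] yaw 68.84 tilt [ 0. -0. -1.] F [-0.26 -0.31  2.79] M [0.07 0.15 0.06] w 17.8 ff 1.8 j7 0.20
c0 [ 540.46 -180.61  105.5 ] under-mouth -7.497038585493328 H -0.7 res 0.15228521240639165 tool [-0.65 -1.22]
```

Request:
{"api": "carry_out", "payload": {"commands": [[[0,0,0,0,0,0.03],[0,0,0,0,0,0.06],[0,0,0,0,0,0.06]]]}}

```text
t: 22.45
tool_pos: [541.8, -180.5, 123.9]
tcp_rot: [0.0, 0.841, 0.541, 0.0]
contact_force: [-0.1, 0.6, 3.7]
width: 17.7
finger_force: 3.0
```

```bash
python3 lk.py c1
```

```text
t 22.45 [ 541.79 -180.53  123.92] yaw 65.46 tilt [ 0. -0. -1.] F [-0.12  0.62  3.67] M [0.04 0.09 0.08] w 17.7 ff 3.0 j7 0.15
c1 [ 540.45 -180.65  105.49] under-mouth -7.511649197393766 H -0.7 res 0.15219087768793343 tool [-0.66 -1.17]
```

Request:
{"api": "carry_out", "payload": {"commands": [[[0,0,0,0,0,0.03],[0,0,0,0,0,0.06],[0,0,0,0,0,0.06]]]}}

```text
t: 22.8
tool_pos: [541.8, -180.6, 123.9]
tcp_rot: [0.001, 0.857, 0.515, 0.0]
contact_force: [0.2, 0.3, 5.0]
width: 18.2
finger_force: 10.4
```

```bash
python3 lk.py c2
```

```text
t 22.80 [ 541.85 -180.61  123.91] yaw 62.04 tilt [ 0. -0. -1.] F [0.21 0.26 5.04] M [ 0.01 -0.02  0.36] w 18.2 ff 10.4 j7 0.10
c2 [ 540.49 -180.67  105.46] under-mouth -7.542336664849415 H -0.7 res 0.154234144926616 tool [-0.69 -1.17]
```

Resistance jumped to 0.36 N m at a constant height, which is the hard stop, so the plug is home. I'll unload the fingers, open and withdraw.

Request:
{"api": "carry_out", "payload": {"commands": [[[0,0,0,0,0,-0.1],[0,0,0,0,0,-0.2],[0,0,0,0,0,-0.2]]]}}

```text
t: 23.15
tool_pos: [540.7, -180.3, 122.8]
tcp_rot: [-0.001, 0.802, 0.598, -0.0]
contact_force: [0.1, 0.3, -0.4]
width: 17.9
finger_force: 0.2
```

Request:
{"api": "carry_out", "payload": {"commands": [[[0,0,0,0,0,0],[0,0,0,0,0,0],[0,0,0,0,0,0],[0,0,0,0,0,0]]], "gripper": 5}}

```text
t: 23.55
tool_pos: [541.2, -180.3, 123.4]
tcp_rot: [-0.0, 0.801, 0.598, -0.0]
contact_force: [0.0, 0.1, -0.4]
width: 45.2
finger_force: 0.0
```

Request:
{"api": "carry_out", "payload": {"commands": [[[0,0,-1,0,0,0],[0,0,-3,0,0,0],[0,0,-5,0,0,0],[-2,0,-7,0,0,0],[-5,0,-7,0,0,0],[-5,0,-7,0,0,0],[-5,0,-7,0,0,0],[-5,0,-7,0,0,0]]]}}

```text
t: 24.35
tool_pos: [527.5, -227.0, 193.5]
tcp_rot: [-0.001, 0.801, 0.599, 0.0]
contact_force: [0.1, 0.9, 0.1]
width: 50.0
finger_force: 0.0
```

```bash
python3 - <<'E'
from h import *
s=info();f=arm.grab_frame("wrist");cv2.imwrite("pics/end.png",f)
H,S,V=cv2.split(cv2.cvtColor(f,cv2.COLOR_BGR2HSV));red=(((H<6)|(H>172))&(S>130)&(V>40)).astype(np.uint8)
n,l,st,ce=cv2.connectedComponentsWithStats(red);k=1+np.argmax(st[1:,4]);print(st[k],ce[k])
print(atz("wrist",[st[k,0]+st[k,2]/2,st[k,1]+st[k,3]/2],113,s))
for i in range(2):
    f=arm.grab_frame("scene");
H,S,V=cv2.split(cv2.cvtColor(f,cv2.COLOR_BGR2HSV));red=(((H<6)|(H>172))&(S>150)&(V>60));red[:,:200]=0;red[:,330:]=0;red[:150]=0;red[280:]=0
ys,xs=np.nonzero(red);print("scene red rows",ys.min(),ys.max(),xs.min(),xs.max(),"(before 180-204)")
E
```

```text
t 24.35 [ 527.49 -226.99  193.48] yaw 73.58 tilt [-0.  0. -1.] F [0.07 0.94 0.06] M [-0.07  0.09  0.  ] w 50.0 ff 0.0 j7 0.31
[ 275  122  107  117 9228] [328.15 176.69]
[ 540.84 -181.44  113.  ]
scene red rows 176 207 246 274 (before 180-204)
```

```bash
python3 -c "
from station import arm
print(arm.finish_job())"
```

```text
the job is handed in; nothing more can be done
None
```

The red plug is screwed into the brass neck and turned clockwise until it reached the hard stop. I released it, backed the arm clear and handed the job in. The flange looks fully down, but the cameras couldn't confirm the 1.2 mm tolerance and no verdict came back.

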